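# Raise the sash of the food case to its pointer

## Task

One of the two sliding windows of the sloped food case has the soup tin behind it: push that window up from beneath its lip, without pinching it, until its lip is level with the black pointer on the rail beside it. Leave it standing there and draw the hand away; do not move the other window, the pointers or anything else standing in the case or on the worktop.

Things in the scene. Friction and masses are not known exactly. Their poses are not given: they have to be found in the camera images.
- case: Wooden food case fixed on the worktop, 310 wide, 240 deep, 258 mm tall; two clear sliding windows side by side in its sloped front (left = +y). Origin: centre of its underside. Axes: x to its back, y left, z up; it may be turned. The slope starts at x -120, z 55 mm and rises backwards 270 mm at 45 degrees: up-slope is (0.707, 0, 0.707), out of it (-0.707, 0, 0.707).
- soup_tin: Tin of soup, round, 57 mm across and 72 mm tall, standing inside the case behind one of the two windows. Origin: centre of its underside; in the case's axes its y is about +70 mm behind the left window and -70 mm behind the right one.
- tea_box: Small carton of tea, 32 x 80 x 54 mm, inside the case behind the other window. Origin: centre of its underside.
- left_window (a joint): Sliding of the left window up the slope, in m: 0 fully shut, stop at 0.13. Counterweighted: it stays wherever it is left; about 2.5 N along the slope moves it either way.
- left_lip_mid (a point): Centre of the lip of the left window (frame 109 wide, 130 long). The lip: dark steel ledge square to the window, 100 wide, 6 thick, standing out 35 mm (18 either way of this point); below it 27 mm of plain window rail. Window shut: at (-116, +67.5, 93) mm in case axes, 24 mm off the slope, 30 up it. Axes: z up the slope, y along the lip to the left, -x out of the slope.
- left_lip: The underside and round front edge of the left window's lip, part of that window. Its origin is not on the lip: it lies on the slope, in the middle of the window's lower edge, 30 mm down the slope from the lip; same axes as left_lip_mid.
- left_lip_top: The upper face of the left window's lip, part of that window; origin and axes as body left_lip.
- left_pointer_tip (a point): Tip of the small black wedge-shaped pointer (34 x 20, 19 mm proud) on the left outer rail beside the left window; it points at the end of the lip and marks how high that window is to be opened: level when left_lip_mid and this tip are equally far up the slope. Axes as left_lip_mid. It can slide, but stiffly: leave it.
- right_window (a joint): Sliding of the right window up the slope, in m: 0 fully shut, stop at 0.13. Counterweighted: it stays wherever it is left; about 2.5 N along the slope moves it either way.
- right_lip_mid (a point): Centre of the lip of the right window (frame 109 wide, 130 long). The lip: dark steel ledge square to the window, 100 wide, 6 thick, standing out 35 mm (18 either way of this point); below it 27 mm of plain window rail. Window shut: at (-116, -67.5, 93) mm in case axes, 24 mm off the slope, 30 up it. Axes: z up the slope, y along the lip to the left, -x out of the slope.
- right_lip: The underside and round front edge of the right window's lip, part of that window. Its origin is not on the lip: it lies on the slope, in the middle of the window's lower edge, 30 mm down the slope from the lip; same axes as right_lip_mid.
- right_lip_top: The upper face of the right window's lip, part of that window; origin and axes as body right_lip.
- right_pointer_tip (a point): Tip of the small black wedge-shaped pointer (34 x 20, 19 mm proud) on the right outer rail beside the right window; it points at the end of the lip and marks how high that window is to be opened: level when right_lip_mid and this tip are equally far up the slope. Axes as right_lip_mid. It can slide, but stiffly: leave it.
- mug: Blue-grey mug, 82 x 111 x 106 mm, standing on the worktop left of the case. To be left alone. Origin: its underside.
- salt_shaker: Salt shaker, 44 mm across, 90 mm tall, on the worktop's front strip right of the case. To be left alone. Origin: its underside.
- egg_timer: White kitchen timer, 61 mm across, 58 mm tall, on the sink's drainer right of the case. To be left alone. Origin: its underside.
- sardine_tin: Flat tin, 63 x 105 x 26 mm, on the drainer. To be left alone. Origin: its underside.

How it is judged:
On the way:
1. the window with the soup tin behind it is being pushed up by the fingers from beneath its lip, at least 15 mm up from where it stood (((y of soup_tin in the frame of case above 0 m and distance of left_lip_mid from where it was at the start of the episode above 0.015 m and contact force between the fingers and left_lip above 0.3 N) or (y of soup_tin in the frame of case below 0 m and distance of right_lip_mid from where it was at the start of the episode above 0.015 m and contact force between the fingers and right_lip above 0.3 N))), for 0.1 s.
At the end, for the whole second after the job is handed in: The window in front of the soup tin stands still with the middle of its lip within 6 mm, along the slope, of the tip of the pointer beside it; the other window is within 8 mm of where it stood; everything else loose is within 20 mm of where it stood (((y of soup_tin in the frame of case above 0 m and z of left_lip_mid in the frame of left_pointer_tip between -0.006 and 0.006 m and velocity of joint left_window between -0.003 and 0.003 m/s and distance of right_lip_mid from where it was at the start of the episode below 0.008 m) or (y of soup_tin in the frame of case below 0 m and z of right_lip_mid in the frame of right_pointer_tip between -0.006 and 0.006 m and velocity of joint right_window between -0.003 and 0.003 m/s and distance of left_lip_mid from where it was at the start of the episode below 0.008 m)) and distance of each of mug, salt_shaker, egg_timer, sardine_tin, soup_tin, tea_box from where it was at the start of the episode below 0.02 m); the robot touches nothing.
It fails at once if a lip is pinched (touched by the fingers on its underside and its upper face at once) ((contact force between the fingers and left_lip above 1 N and contact force between the fingers and left_lip_top above 1 N) or (contact force between the fingers and right_lip above 1 N and contact force between the fingers and right_lip_top above 1 N)).
It fails at once if the window in front of the tea carton is moved by more than 8 mm ((y of soup_tin in the frame of case above 0 m and distance of right_lip_mid from where it was at the start of the episode above 0.008 m) or (y of soup_tin in the frame of case below 0 m and distance of left_lip_mid from where it was at the start of the episode above 0.008 m)).
It fails at once if a pointer is shifted by more than 4 mm (distance of any of left_pointer_tip, right_pointer_tip from where it was at the start of the episode above 0.004 m).
It fails at once if a thing in the case or on the worktop is moved or lifted by more than 20 mm (distance of any of mug, salt_shaker, egg_timer, sardine_tin, soup_tin, tea_box from where it was at the start of the episode above 0.02 m).
It also fails if it takes over 32 s, if anything falls off the work surface, if the arm or the gripper's body presses on something with over 40 N, if the wrist force passes 120 N, or if a joint passes its speed limit or range.

## Robot

A 6-joint arm with a two-finger parallel gripper is mounted at the origin on a cart in front of the work surface, level with it; the furniture and walls round the work are solid. World frame = base frame: x ahead of the robot, y to its left, z up, the work surface at z = 0. Lengths are in m, angles in rad, forces in N, time in s.
With the tool pointing down it reaches from about 0.225 to 0.875 m from the base axis. Payload 3.4 kg.
Tool frame: the origin (TCP) lies between the finger pads; the fingertips stand 25 mm ahead of it and the grasp point (between the pads) lies 6 mm ahead of it; z points along the fingers, y is the line along which they close (so a half turn about z gives the same grasp; the last joint's range is limited). The gripper opens to 85 mm and grips with 20 to 120 N. Pads are 22 mm wide; open, the fingers measure 114 mm over their backs; the gripper's body (76 mm by 85 mm) begins 54 mm behind the grasp point. The pads swing forward as they close: fully open they stand 13 mm farther back than shut.
Start: joints at [1.208, 0.276, 1.505, -0, 1.361, -0.121], TCP at [0.138, 0.558, 0.256] pointing down, gripper open.
Joint ranges: [-2.89, 2.89], [-0.75, 2.08], [0.22, 2.7], [-1.18, 4.32], [0.11, 2.71], [-2.7, 2.7]. Speed limits (rad/s): [2.57, 2.57, 3.14, 3.14, 3.14, 3.14].

## Interface

Orientations are given as a unit quaternion [w, x, y, z].
In Python, from rig import manip, cams, ticket gives the robot as it stands.
- The arm moves only by the tool step_arm, never from a script. Its argument "increments" is a list of rows, each an object with "dp": the shift along the world's x, y, z each as a share of 0.2 m, from -1 to 1, a list of three; "yaw": the turn about the world's z as a share of 0.15 rad, from -1 to 1; "grip": the opening, from 0 (shut) to 1 (fully open). In form: [{"dp": [tx, ty, tz], "yaw": yaw, "grip": grip}, ...]. A call has 1 to 5 rows; each row shifts and turns the commanded pose from where the row before left it; what a row does not reach is not made up. A row lasts 1/8 s, in which the tool goes at most 62.5 mm and 10.7 degrees, less where a joint would pass 70% of its speed; a pose out of reach is approached as far as the arm can. A call with a number of a shift or a turn outside -1 to 1 is refused whole. A call with a gripper value outside its range is refused whole. The fingers move at their own pace and stop on an object; "squeeze" is the grip in N (left out, the last holds). Time passes only in rows, so rows that do not move let the fingers close. It gives the time, the measured TCP pose, the force, the opening and the grip force at its end, in the units of the state.
- manip.get_state(): the state, without advancing time (a new reading comes with each control period).
- cams.get_image(name): name is "side" or "top"; returns the picture (400x640x3 uint8, blue, green, red); there is no depth.
- cams.get_calibration(name): a dict with "fx", "fy", "cx", "cy" (pixels), "extrinsics" (4x4, takes a point from camera to world coordinates). Camera axes: x right, y up, looking along -z (the intrinsics and any distortion apply to the point x, -y, -z); pixel columns grow to the right and rows downward; lengths in m; the calibration is good to about 2 mm. A picture is of the moment at which its call begins. get_calibration takes no time and is no camera call.
- ticket.sign_off(): hands the job in; it is judged then, once.
The state is a dict: "clock": time; "qpos": joint angles; "qd": joint speeds; "effort": joint torques, N m; "position": TCP position; "ee_rot": TCP orientation; "contact_force": force on the tool from outside, world axes, zero at the start; "moment": the same for the moment, N m; "width": finger opening in m; "gripper_force": force on a finger pad.
Only numpy, scipy, OpenCV 4.12 (cv2) and the standard library are available. Lean on these libraries where they do the work, as an engineer would, in place of code of your own. Each camera call takes 0.05 s, during which the arm holds its last target. There are 200 camera calls.

## Working session

There is one attempt and no reset: what is moved stays moved. The work goes in short steps, Python scripts to look and compute and a tool call to move; the robot and the scene stay as the last step left them, time stands still between calls to the robot, and variables do not carry over. Pictures are saved under pics/ and viewed, at most 10 in all, crops included, and the job is handed in when it is done.

Besides the shell and the picture viewer there is one more tool, called after "Request:" as name([rows], argument=value, ...), one row to a line, values as JSON. step_arm: Moves the arm, as the interface text tells. Shift numbers are shares of 0.2 m and turn numbers shares of 0.15 rad, none past 1 either way. Its arguments: {"type":"object","properties":{"increments":{"type":"array"},"squeeze":{"type":"number"}},"required":["increments"]}

```bash
mkdir -p pics; python3 - <<'E'
from rig import manip,cams
import cv2,numpy as np
for n in("side","top"):
    cv2.imwrite(f"pics/{n}0.png",cams.get_image(n)); c=cams.get_calibration(n)
    print(n,c["fx"],c["fy"],c["cx"],c["cy"],[k for k in c]);print(np.round(c["extrinsics"],3))
s=manip.get_state();print(s["clock"],s["position"],s["ee_rot"],s["width"])
E
```

```text
side 411.57533340802013 411.57533340802013 323.6530860788082 207.81109367737594 ['fx', 'fy', 'cx', 'cy', 'extrinsics']
[[ 0.842  0.31  -0.442  0.041]
 [-0.54   0.5   -0.678 -0.674]
 [ 0.011  0.809  0.588  0.833]
 [ 0.     0.     0.     1.   ]]
top 425.4679461393822 425.4679461393822 317.1724476892689 203.68341427778063 ['fx', 'fy', 'cx', 'cy', 'extrinsics']
[[ 0.004  0.99  -0.142  0.449]
 [-1.     0.003 -0.006  0.195]
 [-0.006  0.143  0.99   1.213]
 [ 0.     0.     0.     1.   ]]
0.1 [0.13753723 0.55787141 0.25551314] [-1.82632951e-04  1.20585911e-01  9.92702547e-01 -8.11338531e-04] 0.0854180533007233
```

View pics/side0.png

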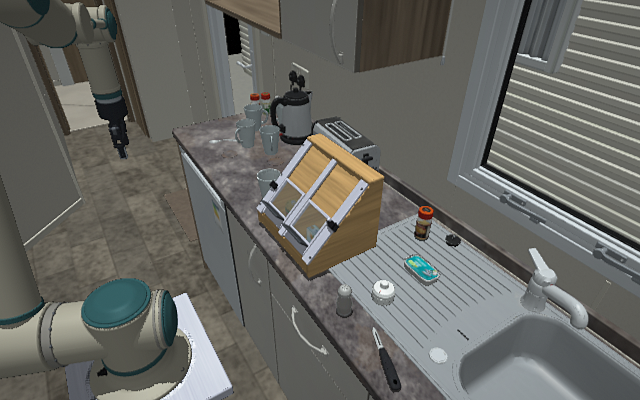

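View pics/top0.png

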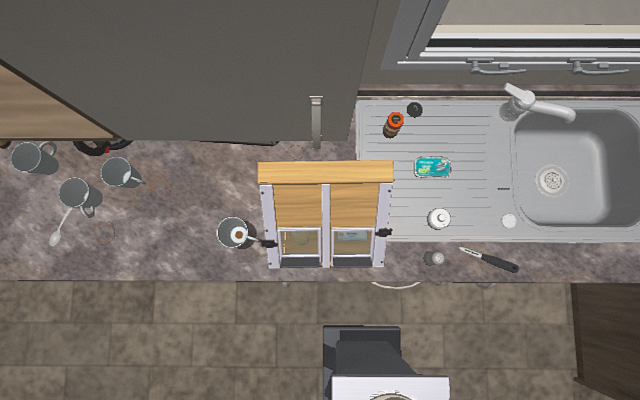

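The case is at about (327,215) in the top view and (315,205) in the side view, with pointers near (268,243) and (384,232) in the top view. I'll zoom in on both.

```bash
python3 - <<'E'
import cv2
a=cv2.imread("pics/top0.png")[150:280,240:410];cv2.imwrite("pics/tz.png",cv2.resize(a,None,fx=4.5,fy=4.5,interpolation=cv2.INTER_CUBIC))
a=cv2.imread("pics/side0.png")[130:280,240:400];cv2.imwrite("pics/sz.png",cv2.resize(a,None,fx=4,fy=4,interpolation=cv2.INTER_CUBIC))
E
```

```text
(no output)
```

View pics/tz.png

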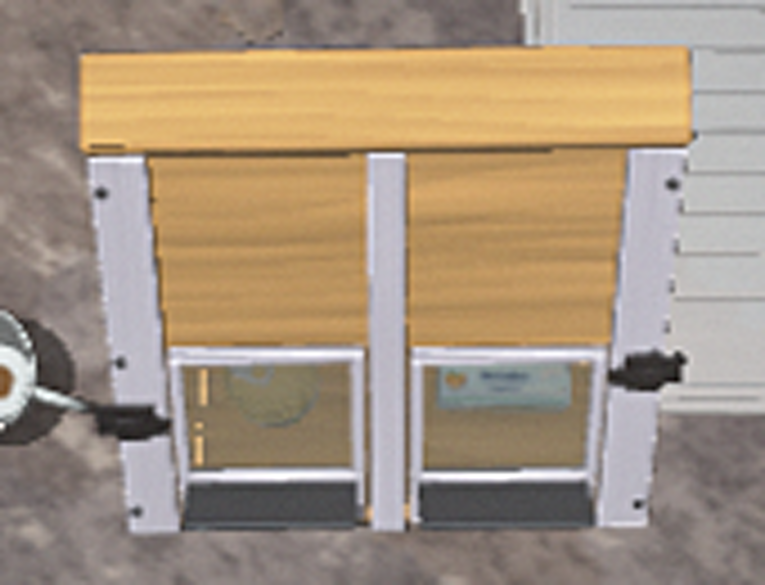

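View pics/sz.png

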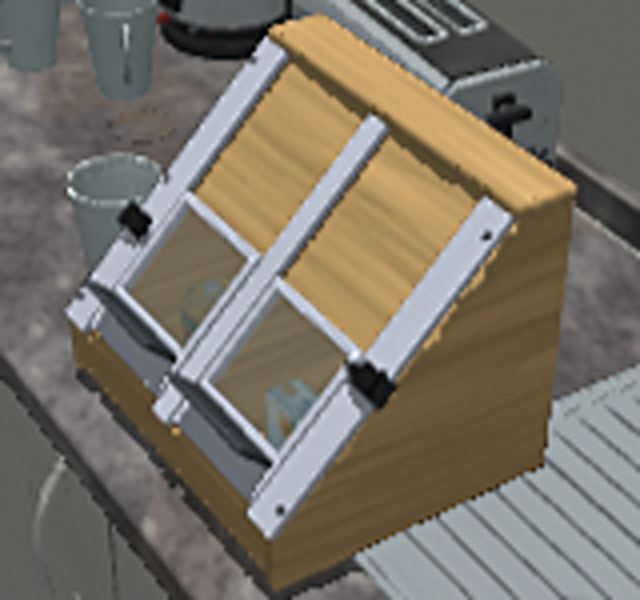

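The round green tin is behind the left window and the tea carton is behind the right one. In the enlarged top view the left pointer's tip is at about (172,425) and the lip front edge runs from (183,527) to (357,527).

```bash
cat > h.py <<'E'
import numpy as np,cv2
from rig import cams
from scipy.optimize import least_squares
C={n:cams.get_calibration(n) for n in("side","top")}
def proj(n,p):
    c=C[n];q=np.linalg.inv(c["extrinsics"])@np.r_[p,1]
    return np.array([c["cx"]+c["fx"]*q[0]/-q[2],c["cy"]-c["fy"]*q[1]/-q[2]])
T=lambda x,y:np.array([240+(x+.5)/4.5-.5,150+(y+.5)/4.5-.5])
S=lambda x,y:np.array([240+(x+.5)/4-.5,130+(y+.5)/4-.5])
def tri(t,s):
    r=least_squares(lambda p:np.r_[proj("top",p)-t,proj("side",p)-s],[.6,.2,.1]);return r.x,r.fun
def tocase(p,P):
    x,y,a=P;d=np.array([p[0]-x,p[1]-y]);xx=np.cos(a)*d[0]+np.sin(a)*d[1];yy=-np.sin(a)*d[0]+np.cos(a)*d[1]
    dx,dz=xx+.12,p[2]-.055
    return np.array([(dx+dz)*.7071,yy,(dz-dx)*.7071])*1e3  # up slope, left, off slope
def toworld(c,P):
    x,y,a=P;return np.array([x+np.cos(a)*c[0]-np.sin(a)*c[1],y+np.sin(a)*c[0]+np.cos(a)*c[1],c[2]])
def slope(u,y,o): return np.array([-.12+(u-o)*.7071,y,.055+(u+o)*.7071])
E
python3 - <<'E'
from h import *
obs=[("top",T(80,55),(.12,.155,.258)),("top",T(690,48),(.12,-.155,.258)),("side",S(575,190),(.12,-.155,.258)),("side",S(278,592),(-.12,-.155,0)),("side",S(543,465),(.12,-.155,0))]
f=lambda P:np.concatenate([proj(n,toworld(c,P))-m for n,m,c in obs])
r=least_squares(f,[.6,.18,0]);P=r.x;print(P,np.round(r.fun,1));np.save("P.npy",P)
for k,t,s in [("lipL l",T(183,527),S(90,283)),("lipL r",T(357,527),S(172,357)),("lipR l",T(417,524),S(172,372)),("lipR r",T(592,524),S(265,465)),("ptrL",T(172,425),S(150,228)),("ptrR",T(608,372),S(350,358)),("railL",T(130,531),S(68,318)),("railR",T(648,525),S(265,540))]:
    p,e=tri(t,s);print(k,np.round(p,3),np.round(tocase(p,P),0),np.round(e,1))
E
```

```text
[0.56642483 0.18192385 0.01684083] [ 0.  -0.3 -0.8 -0.7  0.2 -1.8 -0.8  1.5 -0.   2. ]
lipL l [0.445 0.296 0.107] [ 37. 116.  37.] [ 0.2 -0.5 -0.7  0. ]
lipL r [0.451 0.193 0.099] [35. 13. 28.] [ 1.4 -2.9 -3.6  0.3]
lipR l [0.446 0.162 0.109] [ 38. -18.  38.] [ 0.1 -0.2 -0.3  0. ]
lipR r [0.453 0.058 0.095] [  32. -122.   25.] [ 1.3 -2.5 -2.9  0.3]
ptrL [0.501 0.3   0.136] [ 97. 119.  17.] [ 0.2 -0.4 -0.5  0. ]
ptrR [0.53  0.058 0.156] [ 129. -123.   14.] [ 0.  -0.1 -0.1  0. ]
railL [0.441 0.333 0.053] [ -4. 153.   0.] [ 0.  -0.1 -0.1  0. ]
railR [0.444 0.024 0.059] [  -1. -155.    6.] [-0.3  0.7  0.7 -0.1]
```

Request:
step_arm([
  {"dp":[0.145,-0.194,-0.022],"yaw":0.216,"grip":0},
  {"dp":[0.145,-0.194,-0.022],"yaw":0.216,"grip":0},
  {"dp":[0.145,-0.194,-0.022],"yaw":0.216,"grip":0},
  {"dp":[0.145,-0.194,-0.022],"yaw":0.216,"grip":0},
], squeeze=20)

```text
clock: 0.6
position: [0.2543, 0.4017, 0.2383]
ee_rot: [-0.0, 0.055, 0.998, -0.0]
contact_force: [0.5, 0.1, -0.1]
width: 0.0126
gripper_force: 0.0
```

Request:
step_arm([
  {"dp":[0.145,-0.194,-0.022],"yaw":0.216,"grip":0},
  {"dp":[0.145,-0.194,-0.022],"yaw":0.216,"grip":0},
  {"dp":[0.145,-0.194,-0.022],"yaw":0.216,"grip":0},
  {"dp":[0.145,-0.194,-0.022],"yaw":0.216,"grip":0},
  {"dp":[0,0,0],"yaw":0,"grip":0},
])

```text
clock: 1.23
position: [0.371, 0.2455, 0.2206]
ee_rot: [-0.0, -0.006, 1.0, -0.001]
contact_force: [-1.5, 0.5, -0.6]
width: -0.0002
gripper_force: 0.0
```

Request:
step_arm([
  {"dp":[0.04,0,-0.19],"yaw":0,"grip":0},
  {"dp":[0.04,0,-0.19],"yaw":0,"grip":0},
  {"dp":[0.04,0,-0.178],"yaw":0,"grip":0},
  {"dp":[0,0,0],"yaw":0,"grip":0},
])

```text
clock: 1.72
position: [0.3915, 0.2478, 0.1074]
ee_rot: [-0.003, -0.009, 1.0, -0.001]
contact_force: [-0.1, -0.2, 0.1]
width: -0.0002
gripper_force: 0.0
```

```bash
python3 - <<'E'
from h import *
t=cams.get_image("top")[180:280,250:350];s=cams.get_image("side")[150:250,240:340]
cv2.imwrite("pics/c1.png",cv2.resize(np.hstack([t,s]),None,fx=4,fy=4,interpolation=cv2.INTER_CUBIC))
E
```

```text
(no output)
```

View pics/c1.png

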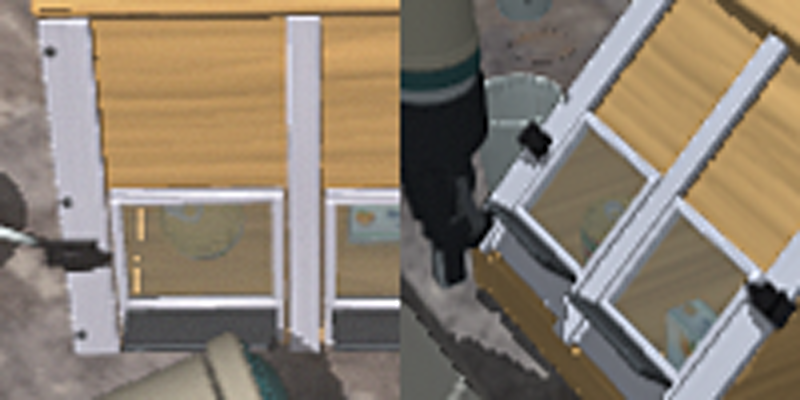

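The fingers are in front of the left lip, tips just below its edge, and nothing is touching. Next I'll close in.

Request:
step_arm([
  {"dp":[0.06,0,0],"yaw":0,"grip":0},
  {"dp":[0.06,0,0],"yaw":0,"grip":0},
  {"dp":[0.02,0,0.0],"yaw":0,"grip":0},
])

```text
clock: 2.2
position: [0.4235, 0.2482, 0.1104]
ee_rot: [0.001, -0.008, 1.0, 0.0]
contact_force: [-0.8, 0.2, -0.2]
width: 0.0004
gripper_force: 0.0
```

Request:
step_arm([
  {"dp":[0.02,0,0.02],"yaw":0,"grip":0},
  {"dp":[0.02,0,0.02],"yaw":0,"grip":0},
  {"dp":[0.02,0,0.02],"yaw":0,"grip":0},
])

```text
clock: 2.58
position: [0.4331, 0.2478, 0.1217]
ee_rot: [-0.001, -0.009, 1.0, -0.0]
contact_force: [-3.4, -0.4, -1.6]
width: -0.0001
gripper_force: 1.1
```

Request:
step_arm([
  {"dp":[0.025,0,0.025],"yaw":0,"grip":0},
  {"dp":[0.025,0,0.025],"yaw":0,"grip":0},
  {"dp":[0.025,0,0.025],"yaw":0,"grip":0},
  {"dp":[0.025,0,0.025],"yaw":0,"grip":0},
  {"dp":[0.025,0,0.025],"yaw":0,"grip":0},
])

```text
clock: 3.2
position: [0.4581, 0.248, 0.1469]
ee_rot: [-0.001, -0.009, 1.0, 0.0]
contact_force: [-5.0, 1.6, 1.1]
width: -0.0001
gripper_force: 2.6
```

```bash
python3 - <<'E'
from h import *
t=cams.get_image("top")[180:280,250:350];s=cams.get_image("side")[150:250,240:340]
cv2.imwrite("pics/c2.png",cv2.resize(np.hstack([t,s]),None,fx=4,fy=4,interpolation=cv2.INTER_CUBIC))
E
```

```text
(no output)
```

View pics/c2.png

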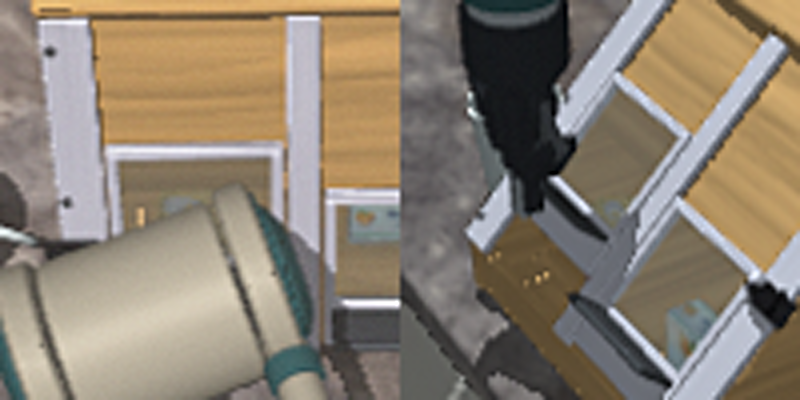

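The window is partly up: its top bar has moved from row 191 to row 148 in the zoomed top view, and the other window hasn't moved. Now I'll compute its travel and the pointer's height.

```bash
cat >> h.py <<'E'
P=np.load("P.npy")
def u_of(n,row,y,off):   # u where the point (u,y,off) lies on given image row
    return least_squares(lambda q:proj(n,toworld(slope(q[0],y,off),P))[1]-row,[.08]).x[0]*1e3
def bar(img,cols=(285,310)):
    g=img[180:235,cols[0]:cols[1]].astype(float); m=np.clip(g.min(2)-140,0,None).mean(1)
    k=int(np.argmax(m[:45]));w=m[max(0,k-2):k+3]; return 180+max(0,k-2)+(w*np.arange(len(w))).sum()/w.sum()
E
python3 - <<'E'
from h import *
a=cv2.imread("pics/top0.png");b=cams.get_image("top")
ra,rb=bar(a),bar(b);ua,ub=[u_of("top",r,.0675,.005) for r in(ra,rb)];print(ra,rb,ua,ub,"travel",ub-ua)
for o in(.005,.01,.015,.02,.025):
    print(o,"ptr top",u_of("top",T(172,423)[1],.119,o),end=" ")
    # side: solve u,y from both coords
    for s in(S(150,228),S(152,232)):
        r=least_squares(lambda q:proj("side",toworld(slope(q[0],q[1],o),P))-s,[.08,.1]).x*1e3;print(r,end=" ")
    print()
for o in(.042,):
    print("lip front top view",u_of("top",T(0,527)[1],.0675,o))
    r=least_squares(lambda q:proj("side",toworld(slope(q[0],q[1],o),P))-S(90,283),[.08,.1]).x*1e3;print(r)
E
```

```text
h.py:24: RuntimeWarning: invalid value encountered in scalar divide
  k=int(np.argmax(m[:45]));w=m[max(0,k-2):k+3]; return 180+max(0,k-2)+(w*np.arange(len(w))).sum()/w.sum()
Traceback (most recent call last):
  File "h.py", line 21, in u_of
    return least_squares(lambda q:proj(n,toworld(slope(q[0],y,off),P))[1]-row,[.08]).x[0]*1e3
           ~~~~~~~~~~~~~^^^^^^^^^^^^^^^^^^^^^^^^^^^^^^^^^^^^^^^^^^^^^^^^^^^^^^^^^^^^
ValueError: Residuals are not finite in the initial point.
```

```bash
sed -i 's/m=np.clip(g.min(2)-140,0,None).mean(1)/m=g[:,:,0].mean(1);m=np.clip(m-100,0,None)/' h.py; sed -i 's/m\[:45\]/m[20:40]))+20#/;s/#);w=/;w=/' h.py; sed -n 20,26p h.py
cat > m.py <<'E'
from h import *
a=cv2.imread("pics/top0.png");b=cams.get_image("top")
for i in(a,b): print(i[208:232,290:296,0].mean(1).round())
for o in(.005,.01,.015,.02,.025):
    print(o,"ptr top",u_of("top",T(172,423)[1],.119,o),end=" ")
    for s in(S(150,228),S(152,232)):
        r=least_squares(lambda q:proj("side",toworld(slope(q[0],q[1],o),P))-s,[.08,.1]).x*1e3;print(r,end=" ")
    print()
print("lip front top view",u_of("top",T(0,527)[1],.0675,.042))
print(least_squares(lambda q:proj("side",toworld(slope(q[0],q[1],.042),P))-S(90,283),[.08,.1]).x*1e3)
for r in (216,227,228): print(r,u_of("top",r,.0675,.005))
E
python3 m.py
```

```text
def u_of(n,row,y,off):   # u where the point (u,y,off) lies on given image row
    return least_squares(lambda q:proj(n,toworld(slope(q[0],y,off),P))[1]-row,[.08]).x[0]*1e3
def bar(img,cols=(285,310)):
    g=img[180:235,cols[0]:cols[1]].astype(float); m=g[:,:,0].mean(1);m=np.clip(m-100,0,None)
    k=int(np.argmax(m[20:40]))+20#));w=m[max(0,k-2):k+3]; return 180+max(0,k-2)+(w*np.arange(len(w))).sum()/w.sum()
[ 89.  91.  95.  93.  97.  97.  98.  93.  95.  96.  94.  93.  93.  97.
 100.  98.  94.  86.  67. 186. 240. 200. 217. 135.]
[ 91.  92.  94.  93.  95.  95.  80. 201. 226. 199. 218. 112.  79.  89.
  92.  90.  90.  88.  87.  89.  94. 112. 122. 121.]
0.005 ptr top 86.84728415155807 [ 96.39936485 131.37150208] [ 95.21057319 126.6436463 ] 
0.01 ptr top 91.37594054336203 [ 97.32828332 125.56433018] [ 96.14655013 120.86454613] 
0.015 ptr top 95.90459693516628 [ 98.25720179 119.75715828] [ 97.08252708 115.08544596] 
0.02 ptr top 100.43325332697059 [ 99.18612027 113.94998638] [ 98.01850403 109.30634579] 
0.025 ptr top 104.96190971877755 [100.11503874 108.14281448] [ 98.95448097 103.52724562] 
lip front top view 40.025535127177534
[ 40.50088513 106.90195719]
216 176.26789514055793
227 141.37294906047907
228 138.1307396749258
```

Request:
step_arm([
  {"dp":[0.018,0,0.018],"yaw":0,"grip":0},
  {"dp":[0.018,0,0.018],"yaw":0,"grip":0},
  {"dp":[0.014,0,0.014],"yaw":0,"grip":0},
  {"dp":[0,0,0],"yaw":0,"grip":0},
])

```text
clock: 3.9
position: [0.469, 0.2482, 0.1571]
ee_rot: [0.0, -0.009, 1.0, 0.0]
contact_force: [-4.8, 0.5, 4.2]
width: 0.0
gripper_force: 2.5
```

Request:
step_arm([
  {"dp":[-0.15,0,0],"yaw":0,"grip":0},
  {"dp":[-0.25,0,0],"yaw":0,"grip":0},
  {"dp":[-0.15,-0.25,0],"yaw":0,"grip":0},
  {"dp":[0,-0.3,0],"yaw":0,"grip":0},
  {"dp":[0,0,0],"yaw":0,"grip":0},
])

```text
clock: 4.53
position: [0.3606, 0.1347, 0.1573]
ee_rot: [0.002, -0.006, 1.0, -0.001]
contact_force: [-0.2, 0.4, 0.3]
width: 0.0
gripper_force: 0.0
```

```bash
python3 - <<'E'
from h import *
T0=cams.get_image("top");S0=cams.get_image("side");cv2.imwrite("pics/tf.png",T0);cv2.imwrite("pics/sf.png",S0)
t=T0[190:265,255:330];s=S0[165:240,245:320]
cv2.imwrite("pics/c3.png",cv2.resize(np.hstack([t,s]),(800,400),interpolation=cv2.INTER_CUBIC))
print(T0[202:232,290:296,0].mean(1).round())
E
```

```text
[ 90.  86.  86.  99.  96.  91.  88.  83. 132. 169. 239. 216. 142.  88.
  85.  91.  87.  88.  86.  91.  92.  90.  88.  88.  85.  88.  92. 110.
 122. 120.]
```

View pics/c3.png

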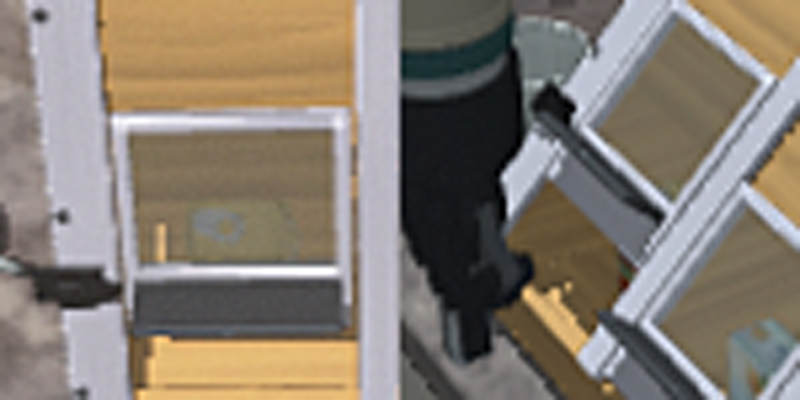

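Level or nearly so: in the side panel the lip's left end is at about (560,128), close to the pointer at (555,105). I'll zoom in to click exact points.

```bash
python3 - <<'E'
import cv2,numpy as np
t=cv2.imread("pics/tf.png")[228:262,258:292];s=cv2.imread("pics/sf.png")[176:210,264:298]
cv2.imwrite("pics/c4.png",cv2.resize(np.hstack([t,s]),(800,400),interpolation=cv2.INTER_NEAREST))
E
```

```text
(no output)
```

View pics/c4.png

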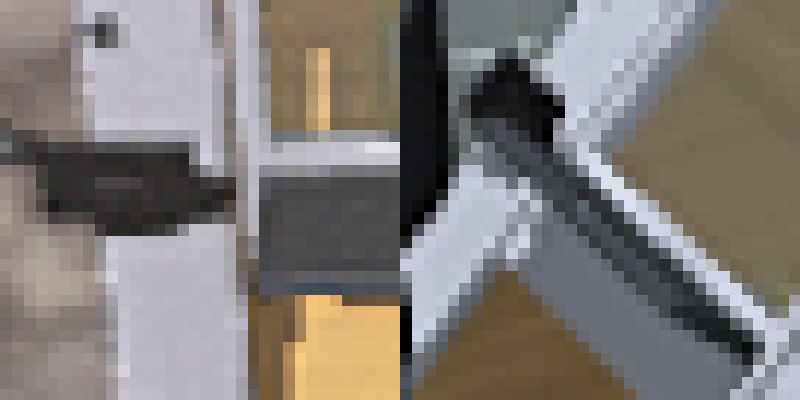

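The top panel shows the pointer tip at (237,188), with the lip spanning rows 176 to 293. In the side panel the lip's front-left corner is at (482,132).

```bash
python3 - <<'E'
from h import *
k=11.765
t=lambda x,y:np.array([258+x/k-.5,228+y/k-.5]); s=lambda x,y:np.array([264+(x-400)/k-.5,176+y/k-.5])
def two(a,o): return (least_squares(lambda q:proj("side",toworld(slope(q[0],q[1],o),P))-a,[.08,.1]).x*1e3).round(1)
for n,r,o in(("front top edge",272,.042),("front bottom",293,.042),("root",176,.006)): print(n,u_of("top",t(0,r)[1],.11,o))
print("tip top",[(o,round(u_of("top",t(0,188)[1],.119,o),1)) for o in(.01,.015,.02)])
print("lip side FL",[two(s(482,132),o) for o in(.035,.042)],"root R",two(s(755,352),.006),"FR",[two(s(c,r),.042) for c,r in((690,318),(700,320))])
print("tip side",[two(s(x,y),o) for x,y in((560,105),(548,140)) for o in(.015,.019)])
for o in(.01,.015,.02):print(o,tocase(tri(t(237,188),s(560,115))[0],P))
print("bars",[u_of("top",r,.0675,.005) for r in (227.1,214.9,210.6)])
for u in(85,90,95): print(u,"FLtop/bot",[((proj("side",toworld(slope((u+d)/1e3,.1175,.042),P))-[263.5,175.5])*k+[400,0]).round() for d in(3,-3)],"RootL",((proj("side",toworld(slope((u+3)/1e3,.1175,.006),P))-[263.5,175.5])*k+[400,0]).round(),"FR",((proj("side",toworld(slope((u+3)/1e3,.0175,.042),P))-[263.5,175.5])*k+[400,0]).round(),"top",((proj("top",toworld(slope((u+3)/1e3,.1175,.042),P))-[257.5,227.5])*k).round())
E
```

```text
front top edge 96.86709762102998
front bottom 90.82432970630947
root 91.54178025987098
tip top [(0.01, np.float64(91.8)), (0.015, np.float64(96.4)), (0.02, np.float64(100.9))]
lip side FL [array([ 87.4, 121.3]), array([ 88.8, 113. ])] root R [90.4 20.3] FR [array([92.1,  8.6]), array([93.5,  5.3])]
tip side [array([103.2, 126. ]), array([103.9, 121.3]), array([ 94.2, 121.6]), array([ 95. , 116.9])]
0.01 [101.2948714  119.58248761  19.51484948]
0.015 [101.2948714  119.58248761  19.51484948]
0.02 [101.2948714  119.58248761  19.51484948]
bars [np.float64(141.0492633639928), np.float64(179.68163620297207), np.float64(192.8979630489721)]
85 FLtop/bot [array([472., 126.]), array([459., 145.])] RootL [564. 179.] FR [662. 314.] top [245. 303.]
90 FLtop/bot [array([483., 111.]), array([470., 130.])] RootL [575. 164.] FR [674. 297.] top [244. 286.]
95 FLtop/bot [array([495.,  96.]), array([481., 114.])] RootL [586. 149.] FR [686. 281.] top [242. 269.]
```

The lip centre is about 6–7 mm below the pointer tip in both views, so I'll give it one more small push.

Request:
step_arm([
  {"dp":[0,0.28,0],"yaw":0,"grip":0},
  {"dp":[0.15,0.28,0],"yaw":0,"grip":0},
  {"dp":[0.25,0.01,0],"yaw":0,"grip":0},
  {"dp":[0.1,0,0],"yaw":0,"grip":0},
  {"dp":[0,0,0],"yaw":0,"grip":0},
])

```text
clock: 5.25
position: [0.4591, 0.2518, 0.156]
ee_rot: [-0.0, -0.009, 1.0, -0.0]
contact_force: [-0.5, -0.1, 0.9]
width: 0.0003
gripper_force: 0.0
```

Request:
step_arm([
  {"dp":[0.02,0,0.01],"yaw":0,"grip":0},
  {"dp":[0.02,0,0.01],"yaw":0,"grip":0},
  {"dp":[0.02,0,0.005],"yaw":0,"grip":0},
  {"dp":[0,0,0],"yaw":0,"grip":0},
])

```text
clock: 5.75
position: [0.4692, 0.2508, 0.1618]
ee_rot: [-0.001, -0.008, 1.0, 0.0]
contact_force: [-2.8, -0.8, 2.3]
width: 0.0001
gripper_force: 1.5
```

Request:
step_arm([
  {"dp":[0.013,0,0.013],"yaw":0,"grip":0},
  {"dp":[0.012,0,0.012],"yaw":0,"grip":0},
  {"dp":[0,0,0],"yaw":0,"grip":0},
  {"dp":[0,0,0],"yaw":0,"grip":0},
])

```text
clock: 6.25
position: [0.4743, 0.2509, 0.1667]
ee_rot: [-0.001, -0.009, 1.0, -0.0]
contact_force: [-5.3, 0.2, 3.2]
width: -0.0002
gripper_force: 2.7
```

Request:
step_arm([
  {"dp":[-0.2,0,0],"yaw":0,"grip":0},
  {"dp":[-0.25,0,0],"yaw":0,"grip":0},
  {"dp":[-0.1,-0.28,0],"yaw":0,"grip":0},
  {"dp":[0,-0.29,0],"yaw":0,"grip":0},
  {"dp":[0,0,0],"yaw":0,"grip":0},
])

```text
clock: 6.88
position: [0.3664, 0.1341, 0.1672]
ee_rot: [0.002, -0.006, 1.0, -0.001]
contact_force: [-0.0, 0.2, 0.1]
width: -0.0002
gripper_force: 0.0
```

```bash
python3 - <<'E'
from h import *
T0=cams.get_image("top");S0=cams.get_image("side");cv2.imwrite("pics/tg.png",T0);cv2.imwrite("pics/sg.png",S0)
t=T0[228:262,258:292];s=S0[176:210,264:298]
cv2.imwrite("pics/c5.png",cv2.resize(np.hstack([t,s]),(800,400),interpolation=cv2.INTER_NEAREST))
E
```

```text
(no output)
```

View pics/c5.png

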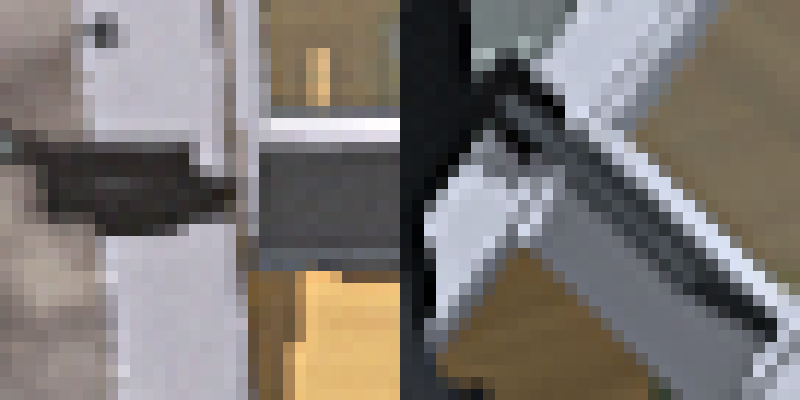

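The lip's end now sits level with the middle of the pointer. In the side panel black shows equally above (510,75) and below (515,145). The pointer itself hasn't moved, with its tip still at (237,188), and the hand is clear.

```bash
python3 -c "
from rig import ticket;print(ticket.sign_off())"
```

```text
the job is handed in; nothing more can be done
None
```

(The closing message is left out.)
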